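Square a door moulding up in the fence jig

TASK

Get the long piece of white door moulding set up in the fence jig for nailing: push it across the bench with your fingertips until its long edge lies flat against the aluminium fence, and push the sliding wooden block along the fence so that the moulding is shut in end to end, without gaps, between the block and the wooden stop at the left end (seen from the robot) of the fence. Only push: the moulding stays on the bench and is never lifted. Leave everything else on the bench where it is.

Things in the scene. Friction and masses are not known exactly. Their poses are not given: they have to be found in the camera images.
- jig: the fence jig, screwed to the bench. Origin on the bench surface, on the fence's front face (towards the robot). x points away from the robot, square to the fence; y along the fence, towards the stop on the left; z up. Aluminium fence: 32 mm thick (x 0 to +32 mm), 30 mm high, from y = -290 to +210 mm. Dark wooden stop: a block 100 mm (x -100 to 0) by 45 mm (y +170 to +215) by 40 mm high; its flat face at y = +170 mm looks towards -y
- corner (a point): the inner corner of the jig at bench level, where the fence's front face meets the stop's face (jig x 0, y +170 mm)
- slide (a joint): the sliding dark wooden block of the jig: metres moved along the fence towards the stop (jig +y), 0 to 0.33. It moves stiffly (about 2 N) and stays where it is left. It reads 0.180 when the 200 mm moulding is shut tight between block and stop
- slide_face (a point): centre of the sliding block's flat face that looks towards the stop, 21.5 mm above the bench and 28.5 mm in front of the fence. The block is 45 mm long along the fence (it reaches back from this face, away from the stop, to a flat face that can be pushed), 55 mm deep (jig x -56 to -1 mm), and its wood ends 41.5 mm above the bench; on top a flat steel strap reaches back over the fence, and a black knob 26 mm across stands in the middle, its top 65 mm above the bench
- moulding: the long piece of white door moulding, a flat bar 60 mm wide (its x), 200 mm long (its y), 20 mm thick, about 0.16 kg, lying flat and loose between the robot and the fence, somewhat askew. Origin at the centre of its underside
- offcut: a short offcut of the same white moulding, 60 x 75 x 20 mm, near the stop; leave alone. Origin at the centre of its underside
- tape_roll: a roll of paper tape lying flat, 90 mm across, 25 mm high, near the start of the sliding block, on the robot's side; leave alone. Origin under its centre
- glue: a yellow glue bottle, 72 mm across, 190 mm high, beyond the fence; leave alone. Origin under its centre
- tub: a white lidded tub, 84 mm across, 85 mm high, beyond the fence; leave alone. Origin under its centre
- tape_measure: a black tape measure standing up, 36 x 68 x 62 mm, beyond the fence; leave alone. Origin under its centre
- sanding_block: a cork sanding block, 65 x 110 x 30 mm, off to the right; leave alone. Origin under its centre
- nail_bin: an empty yellow plastic bin, 100 x 150 x 50 mm, off to the left; leave alone. Origin under its centre
Mind the look-alikes: they are no part of the job. Of the things that look like the moulding, the middle-sized one is meant.

How it is judged (in metres and radians):
At the end, for the whole second after the job is handed in: The moulding lies at rest flat on the bench, its long edge against the fence (within 3 mm and 0.02 rad), one end against the wooden stop (within 3.5 mm), and the sliding block is shut up against its other end (joint slide within 4.5 mm of 0.180) (x of moulding in the frame of jig between -0.033 and -0.028 m and y of moulding in the frame of jig between 0.0665 and 0.072 m and angle between the y axis of moulding and the y axis of jig, either way round below 0.02 rad and angle between moulding's own z axis and vertical below 0.03 rad and height (world z) of moulding below 0.003 m and value of joint slide above 0.1755 m and linear speed of moulding below 0.005 m/s and velocity of joint slide below 0.005 m/s); the robot touches nothing.
It fails at once if the moulding is lifted off the bench or tipped up (height (world z) of moulding above 0.012 m or angle between moulding's own z axis and vertical above 0.2 rad).
It fails at once if anything else on the bench (the short offcut of moulding, the roll of tape, the glue bottle, the tub, the tape measure, the sanding block, the yellow bin) is moved more than 15 mm or knocked over (distance of any of offcut, tape_roll, glue, tub, tape_measure, sanding_block, nail_bin from where it was at the start of the episode above 0.015 m or angle between any of offcut, tape_roll, glue, tub, tape_measure, sanding_block, nail_bin's own z axis and vertical above 0.3 rad).
It also fails if it takes over 48 s, if anything falls off the work surface, if the arm or the gripper's body presses on something with over 40 N, if the wrist force passes 120 N, or if a joint passes its speed limit or range.

ROBOT

A 6-joint arm with a two-finger parallel gripper is mounted at the origin on the work surface. World frame = base frame: x ahead of the robot, y to its left, z up, the work surface at z = 0. Lengths are in m, angles in degrees, forces in N, time in s.
With the tool pointing down it reaches from about 0.4 to 0.825 m from the base axis. Payload 7 kg.
Tool frame: the origin (TCP) lies between the finger pads; the fingertips stand 19 mm ahead of it and the grasp point (between the pads) is the TCP; z points along the fingers, y is the line along which they close (so a half turn about z gives the same grasp; the last joint's range is limited). The gripper opens to 88 mm and grips with 3 to 60 N. Pads are 19 mm wide; open, the fingers measure 130 mm over their backs; the gripper's body (78 mm by 193 mm) begins 47 mm behind the grasp point.
Start: joints at [-60.098, 20.546, 0.682, 0, -70.136, -16.507], TCP at [0.156, -0.657, 0.246] pointing down, gripper open.
Joint ranges: [-176.03, 176.03], [-82.01, 121.73], [-58.28, 71.71], [-173.87, 95.51], [-174.79, -0.11], [-173.66, 173.66]. Speed limits (degrees/s): [136.94, 136.94, 172.46, 180, 180, 180].

INTERFACE

Orientations are given as [roll, pitch, yaw] about the fixed x, y, z axes, in that order (R = Rz(yaw) Ry(pitch) Rx(roll)).
In Python, from plant import get_obs, snapshot, close_job, spot_in, spot_point gives the robot as it stands.
- The arm moves only by the tool play_rows, never from a script. Its argument "plan" is a list of rows, each a list of 6 numbers: the shift along the tool's x, y, z in cm, then the turn, a rotation vector about the tool's x, y, z in degrees. A call has 1 to 20 rows; each row shifts and turns the commanded pose from where the row before left it, along the tool's axes as they then stand; what a row does not reach is not made up. A row lasts 1/12 s, in which the tool goes at most 41.7 mm and 7.16 degrees, less where a joint would pass 70% of its speed; a pose out of reach is approached as far as the arm can. A call is refused whole if a number of a shift passes 4.17 or a number of a turn 7.16, either way. A call with a gripper value outside its range is refused whole. "grip" is the finger opening in cm, from 0 to 8.76, set as the call begins (left out, the last holds). The fingers move at their own pace and stop on an object; the grip force is fixed at half the most. Time passes only in rows, so rows that do not move let the fingers close. It gives the time, the measured TCP pose, the force, the opening and the grip force at its end, in the units of the state.
- get_obs(): the state, without advancing time (a new reading comes with each control period).
- snapshot(name): name is "side" or "top"; returns a dict with "frame" (480x640x3 uint8, red, green, blue), "fx", "fy", "cx", "cy" (pixels), "position" and "attitude" of the camera in the world. Camera axes: x right, y down, z forward; pixel columns grow to the right and rows downward; lengths in m; the calibration is good to about 2 mm. A picture is of the moment at which its call begins. There is no depth.
- close_job(): hands the job in; it is judged then, once.
Trained networks look in the newest picture that a camera, given by its name, has taken for a name from the list of things; names that differ only in an ending like _2 or _b are one class to them, and where a whole thing is asked for, a point or a joint stands for the part that bears it (a point fixed in the world has none). Each returns a list of dicts, best first, with "score" (0 to 1); they miss things now and then, are a little off and sometimes report something else, mostly with a low value. They report only what shows in the picture. A call takes as long as a camera call. They do not tell look-alikes from the thing itself.
- spot_in(camera, thing): "position" ([x, y, z] in m, in world coordinates, good to about 4 mm: the middle of the surface that is visible of it).
- spot_point(camera, thing): "position" ([x, y, z] in m, in world coordinates, good to about 4 mm: a listed point, or the origin of a listed thing).
The state is a dict: "clock": time; "joint_pos": joint angles; "qvel": joint speeds; "tau": joint torques, N m; "tool_pos": TCP position; "orientation": TCP orientation; "force": force on the tool from outside, world axes, zero at the start; "moment": the same for the moment, N m; "opening": finger opening in m; "gripper_force": force on a finger pad.
Only numpy, scipy, OpenCV 4.12 (cv2) and the standard library are available. Lean on these libraries where they do the work, as an engineer would, in place of code of your own. Each camera call takes 0.05 s, during which the arm holds its last target. There are 200 camera calls.

## Working session

There is one attempt and no reset: what is moved stays moved. The work goes in short steps, Python scripts to look and compute and a tool call to move; the robot and the scene stay as the last step left them, time stands still between calls to the robot, and variables do not carry over. Pictures are saved under pics/ and viewed, at most 10 in all, crops included, and the job is handed in when it is done.

Besides the shell and the picture viewer there is one more tool, called after ">>>" by a JSON object that holds its "name" and its "arguments". play_rows: Moves the arm, as the interface text tells. Its arguments: {"type":"object","properties":{"plan":{"type":"array","items":{"type":"array","items":{"type":"number"}}},"grip":{"type":"number"}},"required":["plan"]}

```bash
mkdir -p pics; ls; python3 - <<'E'
from plant import *
import cv2
for n in ("top","side"):
    s=snapshot(n); cv2.imwrite(f"pics/{n}0.png",s["frame"][:,:,::-1]); print(n,{k:s[k] for k in s if k!="frame"})
    for t in ("corner","slide_face","moulding","offcut","tape_roll","slide","jig"):
        print(t,[(r["score"],r["position"]) for r in spot_point(n,t)][:4] if t not in("slide",) else [(r["score"],r["position"]) for r in spot_in(n,t)][:3])
o=get_obs();print(o["clock"],o["tool_pos"],o["orientation"],o["opening"])
E
```

```text
pics
top {'fx': 437.408334313985, 'fy': 437.408334313985, 'cx': 319.49041829585997, 'cy': 245.86045374827043, 'position': array([0.40209628, 0.02449091, 1.14364453]), 'attitude': array([-1.72654096e+02, -1.38283697e-02, -9.14079186e+01])}
corner [(0.64, [0.6484, 0.1823, -0.0004])]
slide_face [(0.6, [0.6205, -0.1846, 0.0208])]
moulding [(0.94, [0.5551, 0.0016, 0.002]), (0.72, [0.2732, 0.2467, 0.0017]), (0.7, [0.3566, -0.0365, -0.002])]
offcut [(0.75, [0.4996, 0.2318, 0.0003])]
tape_roll [(0.8, [0.5242, -0.2331, 0.0005])]
slide [(0.65, [0.6343, -0.2008, 0.0468])]
jig [(0.62, [0.6517, 0.0182, -0.003]), (0.4, [0.5102, -0.4165, -0.003]), (0.2, [0.4991, 0.2321, 0.0013])]
side {'fx': 574.7394906288494, 'fy': 574.7394906288494, 'cx': 316.9561401376078, 'cy': 237.22311864428045, 'position': array([-0.43014228,  0.94213065,  0.91322943]), 'attitude': array([-123.39933042,   -0.81484465, -133.72865973])}
corner [(0.92, [0.648, 0.1874, -0.0044])]
slide_face [(0.57, [0.6215, -0.1838, 0.0249]), (0.56, [0.5119, -0.4199, 0.0001])]
moulding [(0.81, [0.5557, 0.0049, 0.0047]), (0.66, [0.3532, -0.0368, -0.001])]
offcut [(0.7, [0.5009, 0.2331, 0.002])]
tape_roll [(0.94, [0.5217, -0.2292, 0.0028])]
slide [(0.21, [0.5201, -0.2246, 0.0176])]
jig [(0.7, [0.6495, 0.0148, 0.0001])]
0.8 [ 0.15636159 -0.65658369  0.24556241] [ 1.79997617e+02  1.06665414e-03 -1.66605101e+02] 0.0879801305576365
```

View pics/top0.png

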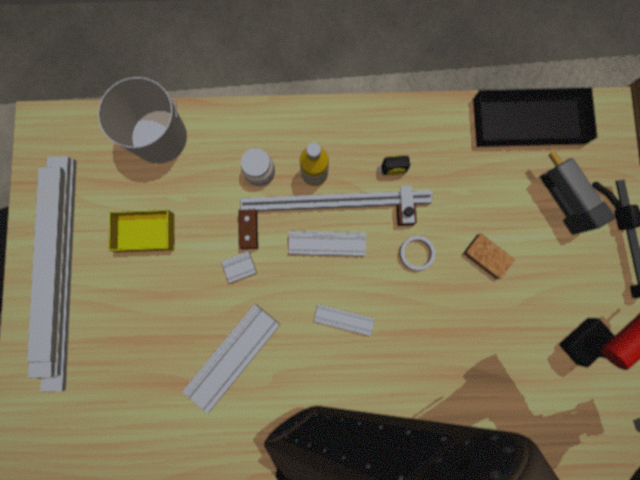

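View pics/side0.png

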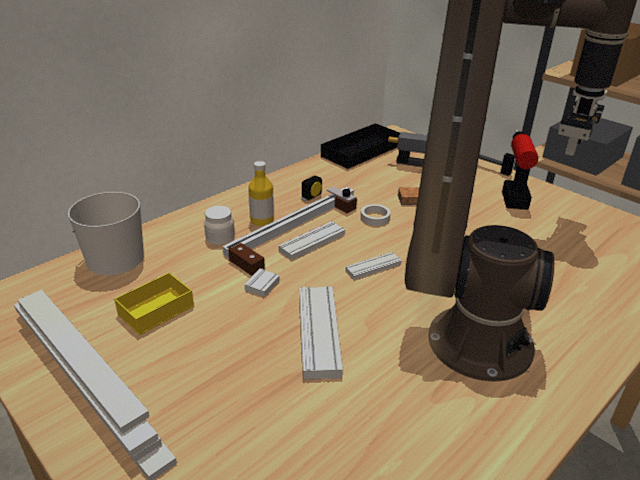

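The middle-sized white piece is the moulding (top view, around pixel 327,244). Its look-alikes are the large piece at (231,357), a small one at (343,320) and the offcut at (239,267). The fence runs from (241,204) to (431,197), with the slider at (406,210) and the tape roll at (417,253). Next I'll rectify the view to get the edges.

```bash
cat > h.py <<'E'
from plant import *
import numpy as np, cv2
from scipy.spatial.transform import Rotation as R
def proj(s,P):
    P=np.atleast_2d(P); Rc=R.from_euler("xyz",s["attitude"],degrees=True).as_matrix()
    c=(P-s["position"])@Rc
    return np.c_[s["fx"]*c[:,0]/c[:,2]+s["cx"],s["fy"]*c[:,1]/c[:,2]+s["cy"]]
def rect(s,z,x0=0.45,x1=0.70,y0=-0.32,y1=0.30,k=1280):
    # image col = (y1-y)*k, row=(x1-x)*k
    w,h=int((y1-y0)*k),int((x1-x0)*k)
    W=np.array([[x1,y1,z],[x1,y0,z],[x0,y0,z],[x0,y1,z]])
    H=cv2.getPerspectiveTransform(np.float32([[0,0],[w,0],[w,h],[0,h]]),proj(s,W).astype(np.float32))
    return cv2.warpPerspective(s["frame"],H,(w,h),flags=cv2.INTER_CUBIC|cv2.WARP_INVERSE_MAP)
E
python3 - <<'E'
from h import *
s=snapshot("top"); im=rect(s,0.02)
for i in range(0,13):
    y=0.30-0.05*i; cv2.line(im,(int((.3-y)*1280),0),(int((.3-y)*1280),6),(255,0,0),1)
for x in (.5,.55,.6,.65): cv2.line(im,(0,int((.7-x)*1280)),(8,int((.7-x)*1280)),(255,0,0),1)
print(im.shape)
cv2.imwrite("pics/rect.png",im[:,:,::-1])
# white mask moulding
im=rect(s,0.02); hsv=cv2.cvtColor(im,cv2.COLOR_RGB2HSV); m=((hsv[...,1]<60)&(hsv[...,2]>110)).astype(np.uint8)
m[:int(.07*1280)]=0
for c in cv2.findContours(cv2.morphologyEx(m,cv2.MORPH_CLOSE,np.ones((9,9))),0,2)[0]:
    if cv2.contourArea(c)>2000:
        b=cv2.boxPoints(cv2.minAreaRect(c)); print(np.round(np.c_[.7-b[:,1]/1280,.3-b[:,0]/1280],4).tolist(), cv2.minAreaRect(c))
E
```

```text
(319, 793, 3)
[[0.5167999863624573, 0.27869999408721924], [0.5429999828338623, 0.20409999787807465], [0.48179998993873596, 0.1826000064611435], [0.45559999346733093, 0.2572000026702881]] ((88.74901580810547, 256.93951416015625), (82.99899291992188, 101.15422821044922), 70.64100646972656)
[[0.5569999814033508, -0.1770000010728836], [0.5809000134468079, -0.2646999955177307], [0.4918000102043152, -0.289000004529953], [0.46790000796318054, -0.2012999951839447]] ((682.2077026367188, 224.76153564453125), (118.22740936279297, 116.29788208007812), 74.74488067626953)
[[0.5275999903678894, 0.10490000247955322], [0.5925999879837036, 0.10180000215768814], [0.5831000208854675, -0.10140000283718109], [0.5180000066757202, -0.09839999675750732]] ((381.76483154296875, 185.18429565429688), (260.4483947753906, 83.36157989501953), 2.683774948120117)
```

View pics/rect.png

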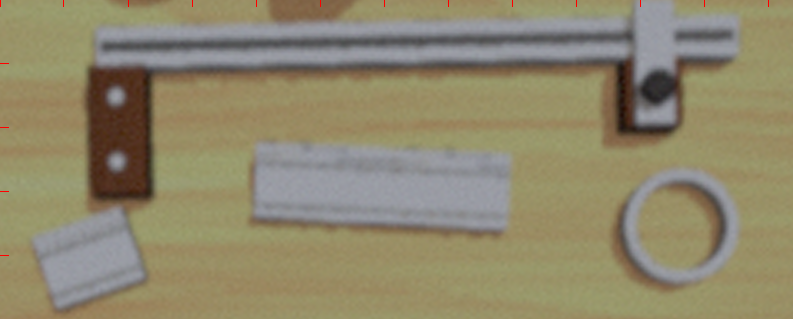

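The moulding's centre is at about (0.555, 0.002), at a yaw of about -2.7°. The fence face is at x≈0.65 with a yaw of about +1°, and the corner is at about (0.648, 0.185). I'll approach with the fingers open along the fence direction.

>>> {"name": "play_rows", "arguments": {"plan": [[0,0,0,0,0,6.2],[0,0,0,0,0,6.2],[-1.72,3.25,0,0,0,0],[-1.72,3.25,0,0,0,0],[-1.72,3.25,0,0,0,0],[-1.72,3.25,0,0,0,0],[-1.72,3.25,0,0,0,0],[-1.72,3.25,0,0,0,0],[-1.72,3.25,0,0,0,0],[-1.72,3.25,0,0,0,0],[-1.72,3.25,0,0,0,0],[-1.72,3.25,0,0,0,0],[-1.72,3.25,0,0,0,0],[-1.72,3.25,0,0,0,0],[-1.72,3.25,0,0,0,0],[-1.72,3.25,0,0,0,0],[-1.72,3.25,0,0,0,0],[-1.72,3.25,0,0,0,0],[-1.72,3.25,0,0,0,0],[0,0,0,0,0,0]], "grip": 8.76}}

```text
clock: 2.52
tool_pos: [0.4417, -0.095, 0.246]
orientation: [180.0, 0.1, -178.8]
force: [-0.4, 0.0, 0.4]
opening: 0.0879
gripper_force: 0.0
```

>>> {"name": "play_rows", "arguments": {"plan": [[-0.83,1.57,3.3,0,0,0],[-0.83,1.57,3.3,0,0,0],[-0.83,1.57,3.3,0,0,0],[-0.83,1.57,3.3,0,0,0],[-0.83,1.57,3.3,0,0,0],[-0.83,1.57,3.3,0,0,0],[0,0,1.0,0,0,0],[0,0,1.0,0,0,0],[0,0,0,0,0,0],[0,0,0,0,0,0]]}}

```text
clock: 3.35
tool_pos: [0.4871, -0.0042, 0.0273]
orientation: [-180.0, -0.1, -179.0]
force: [-0.1, 0.1, -0.2]
opening: 0.0876
gripper_force: 0.0
```

>>> {"name": "play_rows", "arguments": {"plan": [[-0.6,0,0,0,0,0],[-0.6,0,0,0,0,0],[-0.6,0,0,0,0,0],[-0.6,0,0,0,0,0],[-0.6,0,0,0,0,0],[-0.6,0,0,0,0,0],[-0.6,0,0,0,0,0],[-0.6,0,0,0,0,0],[-0.6,0,0,0,0,0],[-0.6,0,0,0,0,0],[-0.6,0,0,0,0,0],[-0.5,0,0,0,0,0],[-0.5,0,0,0,0,0],[-0.3,0,0,0,0,0],[-0.3,0,0,0,0,0],[0,0,0,0,0,0]]}}

```text
clock: 4.68
tool_pos: [0.5701, -0.0025, 0.0276]
orientation: [180.0, 0.0, -179.0]
force: [1.1, -0.5, -0.3]
opening: 0.0873
gripper_force: 0.0
```

>>> {"name": "play_rows", "arguments": {"plan": [[-0.2,0,0,0,0,0],[-0.2,0,0,0,0,0],[-0.2,0,0,0,0,0],[0,0,0,0,0,0]]}}

```text
clock: 5.02
tool_pos: [0.5758, -0.0024, 0.0276]
orientation: [180.0, 0.0, -179.0]
force: [0.5, -0.0, -0.0]
opening: 0.0877
gripper_force: 0.0
```

>>> {"name": "play_rows", "arguments": {"plan": [[-0.2,0,0,0,0,0],[-0.2,0,0,0,0,0],[0,0,0,0,0,0]]}}

```text
clock: 5.27
tool_pos: [0.5787, -0.0026, 0.0274]
orientation: [-180.0, -0.1, -179.0]
force: [-4.1, 0.2, 2.3]
opening: 0.0875
gripper_force: 1.8
```

>>> {"name": "play_rows", "arguments": {"plan": [[-0.1,0,0,0,0,0],[-0.1,0,0,0,0,0],[0,0,0,0,0,0]]}}

```text
clock: 5.52
tool_pos: [0.5788, -0.0027, 0.0272]
orientation: [-180.0, -0.3, -179.0]
force: [-9.7, 2.2, 6.8]
opening: 0.0875
gripper_force: 4.9
```

>>> {"name": "play_rows", "arguments": {"plan": [[1.5,0,0,0,0,0],[1.5,0,0,0,0,0],[0,0,-3.5,0,0,0],[0,0,-3.5,0,0,0],[0,0,-3.5,0,0,0],[-0.79,-3.2,0,0,0,0],[-0.79,-3.2,0,0,0,0],[-0.79,-3.2,0,0,0,0],[-0.79,-3.2,0,0,0,0],[-0.79,-3.2,0,0,0,0],[-0.79,-3.2,0,0,0,0],[-0.79,-3.2,0,0,0,0],[-0.79,-3.2,0,0,0,0],[-0.79,-3.2,0,0,0,0],[0,0,0,0,0,0]]}}

```text
clock: 6.77
tool_pos: [0.6286, -0.295, 0.1321]
orientation: [-179.9, 0.1, -179.2]
force: [0.8, 0.7, -0.0]
opening: 0.0878
gripper_force: 0.0
```

>>> {"name": "play_rows", "arguments": {"plan": [[0,0,0,0,0,0],[0,0,0,0,0,0],[0,0,0,0,0,0],[0,0,0,0,0,0],[0,0,0,0,0,0],[0,0,0,0,0,0]], "grip": 0}}

```text
clock: 7.27
tool_pos: [0.6275, -0.2889, 0.1329]
orientation: [-180.0, 0.0, -178.9]
force: [-0.9, -0.8, -0.7]
opening: 0.0532
gripper_force: 0.0
```

```bash
python3 - <<'E'
from h import *
s=snapshot("top"); im=rect(s,0.02,x0=.45,x1=.75,y0=-.36,y1=.26)
cv2.imwrite("pics/rect2.png",im[:,:,::-1])
E
```

```text
(no output)
```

View pics/rect2.png

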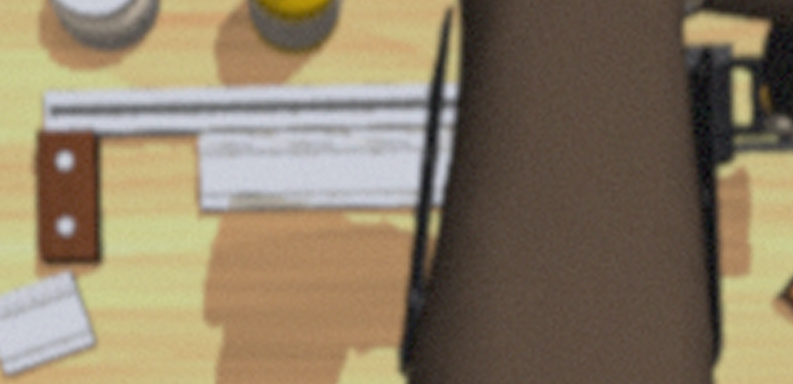

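The moulding now lies along the fence, with its left end at pixel column 200 and the fence edge along row 130. The fingers are still closing, so I'll wait for them before descending behind the block.

>>> {"name": "play_rows", "arguments": {"plan": [[0,-0.3,0,0,0,0],[0,0,0,0,0,0],[0,0,0,0,0,0],[0,0,0,0,0,0],[0,0,0,0,0,0],[0,0,0,0,0,0],[0,0,0,0,0,0],[0,0,0,0,0,0],[0,0,3.0,0,0,0]]}}

```text
clock: 8.07
tool_pos: [0.6312, -0.294, 0.1086]
orientation: [-179.8, 0.6, -178.9]
force: [1.3, 0.2, 1.7]
opening: 0.0004
gripper_force: 0.0
```

>>> {"name": "play_rows", "arguments": {"plan": [[0,0,2.2,0,0,0],[0,0,2.2,0,0,0],[0,0,2.0,0,0,0],[0,0,0,0,0,0],[0,0,0,0,0,0]]}}

```text
clock: 8.48
tool_pos: [0.6267, -0.2926, 0.0377]
orientation: [180.0, -0.1, -179.0]
force: [0.3, -0.6, 1.1]
opening: 0.0006
gripper_force: 0.0
```

>>> {"name": "play_rows", "arguments": {"plan": [[0,0.6,0,0,0,0],[0,0.6,0,0,0,0],[0,0.6,0,0,0,0],[0,0.6,0,0,0,0],[0,0.6,0,0,0,0],[0,0.6,0,0,0,0],[0,0.6,0,0,0,0],[0,0.6,0,0,0,0],[0,0.6,0,0,0,0],[0,0.6,0,0,0,0],[0,0.6,0,0,0,0],[0,0.6,0,0,0,0],[0,0.6,0,0,0,0],[0,0.6,0,0,0,0],[0,0.6,0,0,0,0],[0,0.6,0,0,0,0],[0,0.6,0,0,0,0],[0,0.6,0,0,0,0],[0,0.6,0,0,0,0],[0,0,0,0,0,0]]}}

```text
clock: 10.15
tool_pos: [0.6254, -0.1774, 0.0385]
orientation: [180.0, -0.0, -179.0]
force: [0.8, -1.5, -0.1]
opening: 0.0005
gripper_force: 0.0
```

>>> {"name": "play_rows", "arguments": {"plan": [[0,0.5,0,0,0,0],[0,0.5,0,0,0,0],[0,0.5,0,0,0,0],[0,0.5,0,0,0,0],[0,0.5,0,0,0,0],[0,0.5,0,0,0,0],[0,0.5,0,0,0,0],[0,0.5,0,0,0,0],[0,0.5,0,0,0,0],[0,0.5,0,0,0,0],[0,0.5,0,0,0,0],[0,0.5,0,0,0,0],[0,0.5,0,0,0,0],[0,0.5,0,0,0,0],[0,0,0,0,0,0]]}}

```text
clock: 11.4
tool_pos: [0.6242, -0.1076, 0.0386]
orientation: [180.0, 0.0, -179.0]
force: [0.1, 0.1, 0.3]
opening: 0.0006
gripper_force: 0.0
```

>>> {"name": "play_rows", "arguments": {"plan": [[0,0.3,0,0,0,0],[0,0.3,0,0,0,0],[0,0.3,0,0,0,0],[0,0.3,0,0,0,0],[0,0.3,0,0,0,0],[0,0.3,0,0,0,0],[0,0,0,0,0,0]]}}

```text
clock: 11.98
tool_pos: [0.624, -0.0901, 0.0386]
orientation: [180.0, 0.0, -179.0]
force: [-0.4, -0.1, 0.0]
opening: 0.0003
gripper_force: 0.3
```

>>> {"name": "play_rows", "arguments": {"plan": [[0,0.2,0,0,0,0],[0,0.2,0,0,0,0],[0,0,0,0,0,0]]}}

```text
clock: 12.23
tool_pos: [0.6239, -0.0864, 0.0386]
orientation: [180.0, 0.0, -179.0]
force: [0.0, -1.2, 0.6]
opening: 0.0002
gripper_force: 0.7
```

>>> {"name": "play_rows", "arguments": {"plan": [[0,0.2,0,0,0,0],[0,0.2,0,0,0,0],[0,0,0,0,0,0]]}}

```text
clock: 12.48
tool_pos: [0.6238, -0.0824, 0.0386]
orientation: [180.0, 0.0, -179.0]
force: [-0.3, -1.9, 0.3]
opening: 0.0003
gripper_force: 0.9
```

>>> {"name": "play_rows", "arguments": {"plan": [[0,0.2,0,0,0,0],[0,0,0,0,0,0]]}}

```text
clock: 12.65
tool_pos: [0.6237, -0.0805, 0.0386]
orientation: [180.0, 0.0, -179.0]
force: [0.3, -1.8, -0.1]
opening: 0.0005
gripper_force: 0.9
```

>>> {"name": "play_rows", "arguments": {"plan": [[0,0.2,0,0,0,0],[0,0,0,0,0,0]]}}

```text
clock: 12.82
tool_pos: [0.6237, -0.0785, 0.0386]
orientation: [180.0, 0.0, -179.0]
force: [-0.8, -2.7, -0.2]
opening: 0.0002
gripper_force: 1.0
```

>>> {"name": "play_rows", "arguments": {"plan": [[0,0.2,0,0,0,0],[0,0.1,0,0,0,0],[0,0,0,0,0,0]]}}

```text
clock: 13.07
tool_pos: [0.6236, -0.0771, 0.0386]
orientation: [-179.9, -0.0, -179.0]
force: [2.1, -11.1, -0.4]
opening: 0.0
gripper_force: 5.5
```

```bash
python3 - <<'E'
from h import *
s=snapshot("side"); f=s["frame"][150:310,200:420]
cv2.imwrite("pics/side2.png",cv2.resize(f,(792,576),interpolation=cv2.INTER_CUBIC)[:,:,::-1])
E
```

```text
(no output)
```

View pics/side2.png

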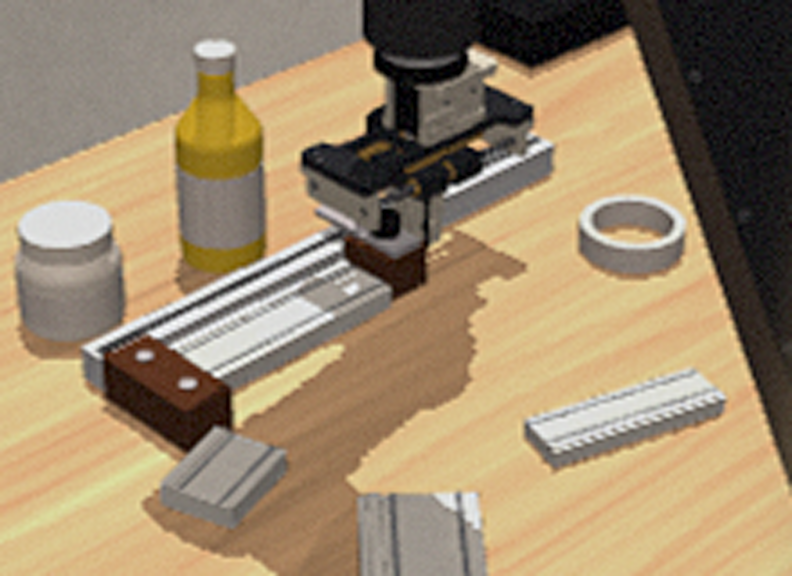

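The wrist force jumped to 11 N at the end of travel. The side view shows the moulding shut in between the stop (near pixel 170,400) and the block (near 385,265). I'll back off and give the front edge one more press against the fence.

>>> {"name": "play_rows", "arguments": {"plan": [[0,-1.0,0,0,0,0],[0,-1.5,0,0,0,0],[0,0,-3.3,0,0,0],[0,0,-3.3,0,0,0],[0,0,-3.3,0,0,0],[1.2,3.1,0,0,0,0],[1.2,3.1,0,0,0,0],[1.2,3.1,0,0,0,0],[1.2,3.1,0,0,0,0],[1.2,3.1,0,0,0,0],[1.2,3.1,0,0,0,0],[0,0,0,0,0,0],[0,0,0,0,0,0]]}}

```text
clock: 14.2
tool_pos: [0.5485, 0.0852, 0.1379]
orientation: [180.0, 0.0, -178.8]
force: [0.1, -0.8, 0.4]
opening: 0.0008
gripper_force: 0.0
```

>>> {"name": "play_rows", "arguments": {"plan": [[0,0,3.3,0,0,0],[0,0,3.3,0,0,0],[0,0,3.3,0,0,0],[0,0,1.1,0,0,0],[0,0,0,0,0,0],[0,0,0,0,0,0]]}}

```text
clock: 14.7
tool_pos: [0.5494, 0.0832, 0.0278]
orientation: [-180.0, -0.0, -179.0]
force: [1.1, 0.4, 0.8]
opening: 0.0004
gripper_force: 0.0
```

>>> {"name": "play_rows", "arguments": {"plan": [[-0.5,0,0,0,0,0],[-0.5,0,0,0,0,0],[-0.5,0,0,0,0,0],[-0.5,0,0,0,0,0],[-0.3,0,0,0,0,0],[-0.2,0,0,0,0,0],[0,0,0,0,0,0]]}}

```text
clock: 15.28
tool_pos: [0.5743, 0.0845, 0.0277]
orientation: [180.0, 0.0, -179.0]
force: [-0.2, 0.1, -0.4]
opening: 0.0006
gripper_force: 0.0
```

>>> {"name": "play_rows", "arguments": {"plan": [[-0.2,0,0,0,0,0],[-0.2,0,0,0,0,0],[0,0,0,0,0,0]]}}

```text
clock: 15.53
tool_pos: [0.5771, 0.0843, 0.0273]
orientation: [-180.0, -0.1, -179.0]
force: [-3.0, 1.2, 2.5]
opening: 0.0002
gripper_force: 1.3
```

>>> {"name": "play_rows", "arguments": {"plan": [[-0.2,0,0,0,0,0],[0,0,0,0,0,0],[1.0,0,0,0,0,0],[1.5,0,0,0,0,0],[1.5,0,-2,0,0,0],[0,0,-3.5,0,0,0],[0,0,-3.5,0,0,0],[0,0,-3.5,0,0,0],[0,0,-3.5,0,0,0],[0.3,-3.5,0,0,0,0],[0.3,-3.5,0,0,0,0],[0.3,-3.5,0,0,0,0],[0.3,-3.5,0,0,0,0],[0.3,-3.5,0,0,0,0],[0.3,-3.5,0,0,0,0],[0.3,-3.5,0,0,0,0],[0.3,-3.5,0,0,0,0],[0.3,-3.5,0,0,0,0],[0.3,-3.5,0,0,0,0],[0.3,-3.5,0,0,0,0]]}}

```text
clock: 17.2
tool_pos: [0.5132, -0.3033, 0.1878]
orientation: [-180.0, 0.1, -179.0]
force: [0.5, 1.0, -0.1]
opening: 0.0004
gripper_force: 0.0
```

>>> {"name": "play_rows", "arguments": {"plan": [[0.3,-3.5,0,0,0,0],[0.3,-3.5,0,0,0,0],[0,0,0,0,0,0],[0,0,0,0,0,0],[0,0,0,0,0,0]]}}

```text
clock: 17.62
tool_pos: [0.5084, -0.3717, 0.1873]
orientation: [180.0, 0.0, -179.1]
force: [-0.4, 0.5, 0.2]
opening: 0.0002
gripper_force: 0.0
```

```bash
python3 - <<'E'
from h import *
s=snapshot("top"); im=rect(s,0.02,x0=.45,x1=.75,y0=-.36,y1=.26)
cv2.imwrite("pics/rect3.png",cv2.resize(im[80:290,20:420],None,fx=2,fy=2,interpolation=cv2.INTER_CUBIC)[:,:,::-1])
for t in ("slide_face","moulding","corner"): print(t,[(r["score"],r["position"]) for r in spot_point("top",t)][:3])
E
```

```text
slide_face [(0.76, [0.6197, -0.0172, 0.02])]
moulding [(0.79, [0.2722, 0.2448, 0.0007]), (0.78, [0.6166, 0.0843, -0.001]), (0.59, [0.3557, -0.0395, -0.0009])]
corner [(0.71, [0.6485, 0.1806, 0.0012])]
```

View pics/rect3.png

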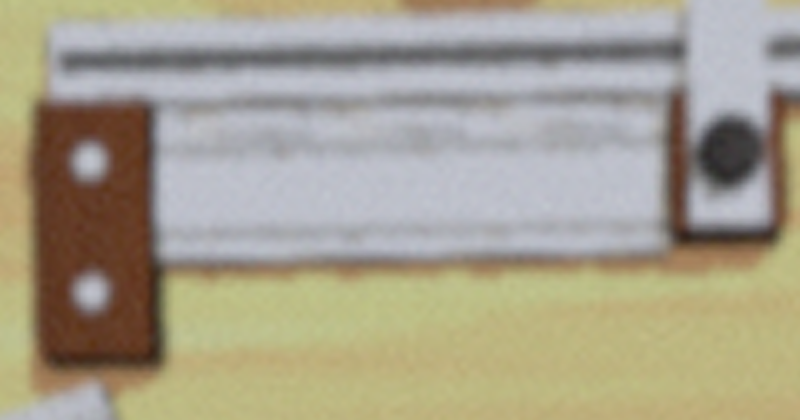

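The moulding is flush with the fence, and its ends meet the stop (column 157) and the block (column 672) with no visible gap. I'm handing it in.

```bash
python3 -c "
from plant import *
print(close_job())"
```

```text
the job is handed in; nothing more can be done
None
```

The moulding lies flush against the fence, shut in between the stop and the sliding block with no visible gap in the last top view; the job is handed in at about 18 s, and no verdict was shown.

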